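# Lock a levelling foot with its jam nut

## Robot

A 6-joint arm with a two-finger parallel gripper is mounted at the origin on a cart in front of the work surface, level with it; the furniture and walls round the work are solid. World frame = base frame: x ahead of the robot, y to its left, z up, the work surface at z = 0. Lengths are in m, angles in rad, forces in N, time in s.
With the tool pointing down it reaches from about 0.4 to 0.825 m from the base axis. Payload 7 kg.
Tool frame: the origin (TCP) lies at the very end of the fingers, on their centre line; the grasp point (between the pads) lies 19 mm behind it; z points along the fingers, y is the line along which they close (so a half turn about z gives the same grasp; the last joint's range is limited). The gripper opens to 88 mm and grips with 3 to 60 N. Pads are 19 mm wide; open, the fingers measure 130 mm over their backs; the gripper's body (78 mm by 193 mm) begins 47 mm behind the grasp point.
Start: joints at [1.456, 0.359, 0.012, 0, -1.224, -0.288], TCP at [0.265, 0.621, 0.187] pointing down, gripper open.
Joint ranges: [-3.07, 3.07], [-1.43, 2.12], [-1.02, 1.25], [-3.03, 1.67], [-3.05, -0], [-3.03, 3.03]. Speed limits (rad/s): [2.39, 2.39, 3.01, 3.14, 3.14, 3.14].

## Interface

Orientations are given as [roll, pitch, yaw] about the fixed x, y, z axes, in that order (R = Rz(yaw) Ry(pitch) Rx(roll)).
In Python, from station import arm, grab_frame gives the robot as it stands.
- The arm moves only by the tool jog_arm, never from a script. Its argument "deltas" is a list that holds one entry, the list of rows, each a list of 4 numbers: the shift along the tool's x, y, z in units of 60 mm (1.0 is 60 mm), then the turn about the tool's z in units of 5 degrees (1.0 is 5 degrees). A call has 1 to 8 rows; each row is the pose to reach, as a shift and turn from the pose commanded when the call began, along the tool's axes at that moment; what a row does not reach only later rows make up. A row lasts 1/8 s, in which the tool goes at most 62.5 mm and 10.7 degrees, less where a joint would pass 70% of its speed; a pose out of reach is approached as far as the arm can. A call with a gripper value outside its range is refused whole. "grip" is the finger opening in mm, from 0 to 87.6, set as the call begins (left out, the last holds). The fingers move at their own pace and stop on an object; "squeeze" is the grip in N (left out, the last holds). Time passes only in rows, so rows that repeat a pose let the fingers close. It gives the time, the measured TCP pose, the force, the opening and the grip force at its end, in the units of the state.
- arm.get_state(): the state, without advancing time (a new reading comes with each control period).
- grab_frame(name): name is "scene" or "top"; returns a dict with "img" (480x640x3 uint8, red, green, blue), "vfov" (degrees; the focal length in pixels is half the picture's height over the tangent of half this angle, whatever the lens; pixels are square), "cx", "cy" (the principal point, pixels), "xyz" and "rotation" of the camera in the world. Camera axes: x right, y down, z forward; pixel columns grow to the right and rows downward; lengths in m; the calibration is good to about 2 mm. A picture is of the moment at which its call begins. There is no depth.
- arm.job_done(): hands the job in; it is judged then, once.
The state is a dict: "t": time; "q": joint angles; "qd": joint speeds; "joint_efforts": joint torques, N m; "eef_pos": TCP position; "ee_rot": TCP orientation; "force": force on the tool from outside, world axes, zero at the start; "moment": the same for the moment, N m; "width": finger opening in m; "gripper_force": force on a finger pad.
Only numpy, scipy, OpenCV 4.12 (cv2) and the standard library are available. Lean on these libraries where they do the work, as an engineer would, in place of code of your own. Each camera call takes 0.05 s, during which the arm holds its last target. There are 200 camera calls.

## Task

The small tooling plate has been levelled; now lock its levelling foot at the back left stud, behind the two upright dowels (the front right stud is done). Push the thin open-ended spanner fully home on the lower nut, its handle on the right-hand side of the left dowel so that this dowel stops it from swinging clockwise, and let go of it. Turn the jam nut above it clockwise until it has run down onto the lower nut, and tighten it there to about 0.45 N m, never above 0.58, without letting the lower nut lose its setting (the ten degrees or so of play in the spanner do no harm) and without leaning hard on the dowel. Then draw the spanner off and lay it flat on the bench, clear of the plate, and leave the other things on the bench where they are.

Things in the scene. Friction and masses are not known exactly. Their poses are not given: they have to be found in the camera images.
- level_plate: Aluminium plate 107 x 95 x 12 mm on three 14 mm feet; cannot be shifted. Origin on the axis of the stud to be locked (M16, top at z = 66 mm), at bench height, z up. Own axes: plate from x = -83 to 24, y = -66 to 29 mm, top z = 26 mm. Also on it: right-hand dowel at x = -72, y = -46 mm, 10 mm thick, 22 mm high; a second stud, already locked, at x = -40, y = -48 mm, 28 mm across, top z = 60 mm.
- stop_dowel: Left-hand dowel, 10 mm thick, 22 mm high, fixed; origin at its foot on the plate's top, at x = -72, y = +15 mm in the plate's axes. The seated spanner's handle passes on its -y side, 1 mm clear, and bears on it when the nuts are turned clockwise.
- spanner: Open-ended steel spanner, 8 mm thick, 0.10 to 0.19 kg, on the bench left of the plate. Origin at its underside where the nut's axis lies when fully home; x out of the mouth, handle along -x. Jaws 25.5 mm apart, flared from x = +9 to the mouth at +12 mm; throat at x = -14.6 mm. Head 54 mm wide, x = -31 to 12.5 mm, handle 18 mm wide, x = -42 to -132 mm; centre of mass x = -45 mm.
- spanner_grip (a point): Grip point of the spanner: handle, x = -95 mm on its middle line, 4 mm above its underside. On the seated spanner it lies 12 mm outside the plate's front edge, 23 mm from the dowel's axis. The seated spanner has the plate's yaw, handle along the plate's -x.
- lower_nut_mid (a point): Centre of the lower nut: hexagon 24 mm across flats, 27.7 mm across corners, 14 mm high, from z = 26.5 to 40.5 mm over the bench. Its axes turn with it: flats face its +y and -y, corners +x and -x; at the start they agree with the plate's within 0.04 rad, so the spanner slides on along the plate's +x, resting on or up to 2 mm above the plate's top.
- lower_nut (a joint): Angle of the lower nut, rad, positive clockwise from above, within 0.04 of 0 at the start. Unheld it turns at about 0.15 N m. On the spanner it can turn about 0.12 rad until the jaws bind and 0.02 until the handle bears on the dowel, 0.2 to 0.3 in all by the time the jam nut is tight; swung anticlockwise the spanner turns it back. Setting lost beyond 0.35 either way.
- jam_nut_mid (a point): Centre of the jam nut: hexagon 24 mm across flats, 11 mm high, its underside 0.2 mm above the lower nut's top; the stud stands 14 mm out of it. Its axes turn with it: flats face its +y, -y and every 60 degrees, corners +x and -x. At the start it is unscrewed 0.5 to 1.2 rad from contact; it runs down at about 0.04 N m and unscrews at most 1.5 rad.
- jam_bite (a joint): Angle of the jam nut beyond first contact with the lower nut, rad, positive clockwise; 0 while it runs free. It starts to move at about 0.22 N m and takes 0.8 N m more per rad; held still the felt torque is up to 0.1 lower; let go, it stays (springing back only above 0.27). Good from 0.12 to 0.45.
- heatsink: Bystander, not to be moved: grey finned heatsink, 40 x 40 x 20 mm, on the bench; origin at the centre of its underside.
- tweezers_b: Bystander, not to be moved: dark tweezers, 118 mm long, 9 mm high, on the bench; origin at the centre of its underside.

How it is judged:
By the outcome, as a careful person would: the job done as asked, in the order asked, and still so for the second after the job is handed in, with the robot touching nothing.
It also fails if it takes over 67 s, if anything falls off the work surface, if the arm or the gripper's body presses on something with over 40 N, if the wrist force passes 120 N, or if a joint passes its speed limit or range.

## Working session

There is one attempt and no reset: what is moved stays moved. The work goes in short steps, Python scripts to look and compute and a tool call to move; the robot and the scene stay as the last step left them, time stands still between calls to the robot, and variables do not carry over. Pictures are saved under pics/ and viewed, at most 10 in all, crops included, and the job is handed in when it is done.

Besides the shell and the picture viewer there is one more tool, called after "Call:" by a JSON object that holds its "name" and its "arguments", one argument or row to a line. jog_arm: Moves the arm, as the interface text tells. Its arguments: {"type":"object","properties":{"deltas":{"type":"array"},"grip":{"type":"number"},"squeeze":{"type":"number"}},"required":["deltas"]}

```bash
mkdir -p pics; ls
python3 - <<'E'
from station import arm, grab_frame
import cv2
s=arm.get_state()
for k,v in s.items(): print(k,v)
for n in("scene","top"):
    f=grab_frame(n); cv2.imwrite(f"pics/{n}0.png",f["img"][:,:,::-1]); print(n,f["vfov"],f["cx"],f["cy"],f["xyz"],f["rotation"], [k for k in f])
E
```

```text
pics
t 0.0
q [ 1.45610366e+00  3.59414847e-01  1.10570615e-02 -3.69790652e-04
 -1.22411468e+00 -2.88121852e-01]
qd [ 0.00078224 -0.00052313  0.00095791  0.00105239 -0.00111481  0.00172365]
joint_efforts [ 1.35931070e-03 -5.82722855e+01  2.93055564e+01  6.99740767e+00
  6.90290850e-03 -1.36928497e-04]
eef_pos [0.26439679 0.62044719 0.18640035]
ee_rot [ 3.13988682e+00 -1.43032646e-04 -4.02940334e-01]
force [-0.56994161  0.10419903 -0.06459794]
moment [0.07164895 0.00425325 0.01304609]
gripper_force 0.0
width 0.08738615811759645
scene 45.04061474634074 325.83471530405444 235.7907170672508 [0.47488316 0.74726307 0.74631652] [-2.54278463e+00 -7.20310042e-04  3.01458004e+00] ['img', 'vfov', 'cx', 'cy', 'xyz', 'rotation']
top 51.66100576996532 314.56646378656103 239.89668127333502 [0.24736804 0.28459709 0.89321508] [-2.95930279  0.00653631 -1.59774834] ['img', 'vfov', 'cx', 'cy', 'xyz', 'rotation']
```

View pics/scene0.png

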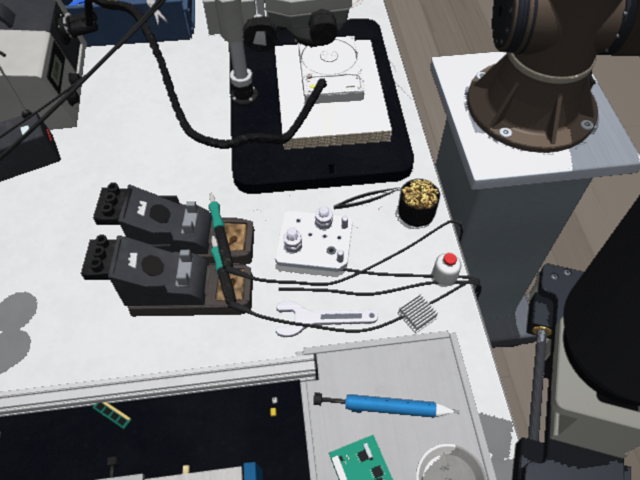

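View pics/top0.png

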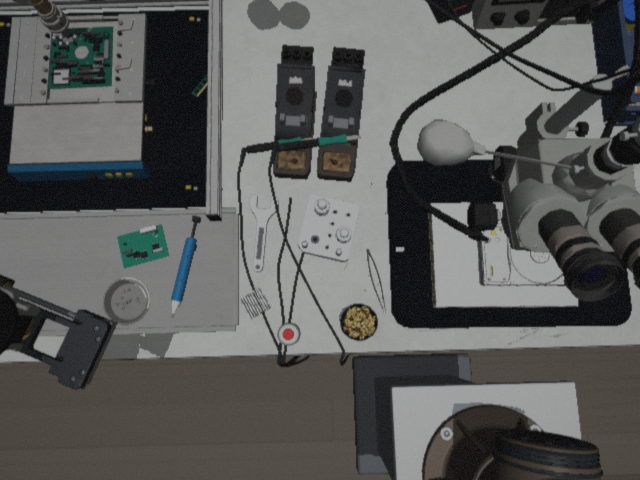

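The scene view shows the plate at about (315,240), the spanner at (325,317) and the heatsink at (418,313). In the top view the plate is at (330,228), the target stud at (321,205), the left dowel near (307,250), the spanner head at (262,205) and the handle end at (260,268). Next I'll crop in and measure.

```bash
cat > h.py <<'E'
import numpy as np, cv2
from scipy.spatial.transform import Rotation as Ro
from station import arm, grab_frame
def cam(f):
    fl=f["img"].shape[0]/2/np.tan(np.radians(f["vfov"])/2)
    return fl,Ro.from_euler("xyz",f["rotation"]).as_matrix(),np.array(f["xyz"])
def ray(f,u,v):
    fl,R,c=cam(f); d=R@np.array([(u-f["cx"])/fl,(v-f["cy"])/fl,1]); return c,d/np.linalg.norm(d)
def onz(f,u,v,z):
    c,d=ray(f,u,v); return c+d*(z-c[2])/d[2]
def proj(f,p):
    fl,R,c=cam(f); q=R.T@(np.array(p)-c); return np.array([f["cx"]+fl*q[0]/q[2],f["cy"]+fl*q[1]/q[2]])
E
python3 - <<'E'
from h import *
a=grab_frame("top"); b=grab_frame("scene")
ca=a["img"][180:290,230:390]; cb=b["img"][185:345,260:450]
A=cv2.resize(ca,None,fx=5,fy=5,interpolation=cv2.INTER_CUBIC)
B=cv2.resize(cb,None,fx=3.75,fy=3.75,interpolation=cv2.INTER_CUBIC)
cv2.imwrite("pics/ca.png",A[:,:,::-1]);cv2.imwrite("pics/cb.png",B[:,:,::-1])
import pickle;pickle.dump((a,b),open("f0.pkl","wb"))
print(onz(a,321,205,.066),onz(b,292,232,.066))
E
```

```text
[0.46060402 0.27319546 0.066     ] [0.46273091 0.27421651 0.066     ]
```

View pics/ca.png

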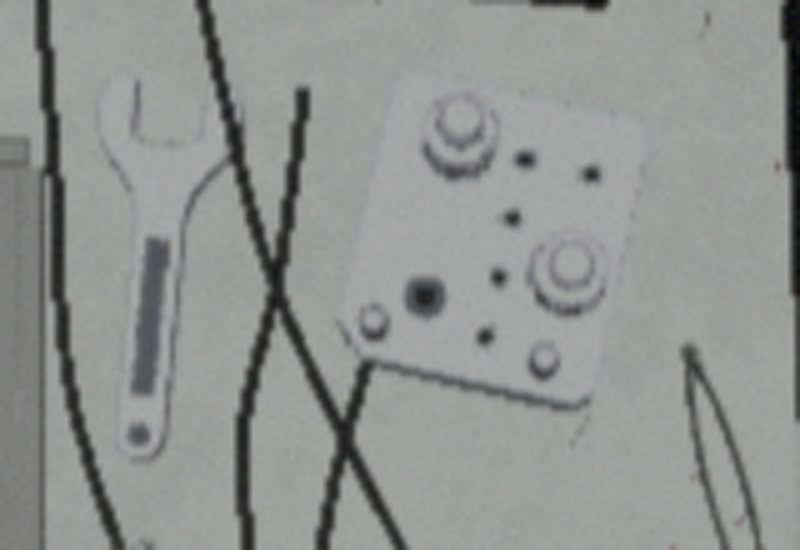

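View pics/cb.png

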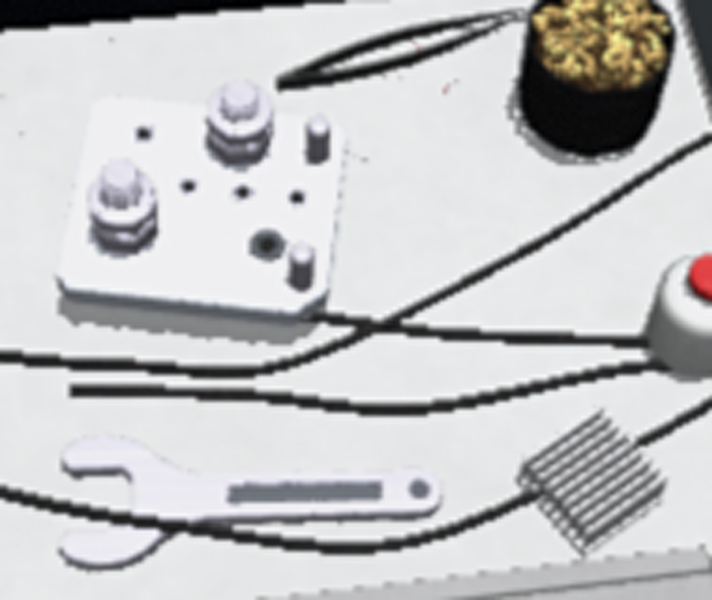

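The crops show target stud top at crop-top (462,118), second stud (572,263), dowels (376,316) and (546,354), and the spanner running from throat (171,139) to hole (140,433). The cables shift between views, so they may hang in the air. I'll triangulate all of these.

```bash
cat > m.py <<'E'
from h import *; import pickle
from scipy.optimize import least_squares
a,b=pickle.load(open("f0.pkl","rb"))
ta=lambda U,V:((U+.5)/5-.5+230,(V+.5)/5-.5+180)
tb=lambda U,V:((U+.5)/3.75-.5+260,(V+.5)/3.75-.5+185)
def tri(p,q):
    c1,d1=ray(a,*p);c2,d2=ray(b,*q)
    s=np.linalg.lstsq(np.c_[d1,-d2],c2-c1,rcond=None)[0]
    x1,x2=c1+s[0]*d1,c2+s[1]*d2
    return ((x1+x2)/2).round(4),round(np.linalg.norm(x1-x2),4)
E
python3 - <<'E'
from m import *
P=[((0,0,.066),(462,118),(122,173)),((-.040,-.048,.060),(572,263),(241,97)),((-.072,.015,.048),(376,314),(301,250)),((-.072,-.046,.048),(546,354),(317,123))]
for m,p,q in P: print("feat",m,tri(ta(*p),tb(*q)),onz(a,*ta(*p),m[2]).round(4),onz(b,*tb(*q),m[2]).round(4))
def res(x,sep=0):
    r=[]
    c,s=np.cos(x[2]),np.sin(x[2])
    for m,p,q in P:
        w=[x[0]+c*m[0]-s*m[1],x[1]+s*m[0]+c*m[1],m[2]]
        r+=[proj(a,w)-ta(*p),proj(b,w)-tb(*q)]
    return np.concatenate(r)
s=least_squares(res,[.46,.273,0]); print("plate",s.x,s.fun.round(1))
for n,p,q in [("hole",(140,433),(420,489)),("throat",(171,139),(134,495)),("end",(139,460),(440,493)),("slot0",(157,240),(228,493)),("slot1",(144,393),(382,490))]:
    print(n,onz(a,*ta(*p),.008).round(4),onz(b,*tb(*q),.008).round(4))
print("cableM2 end",tri(ta(303,90),tb(70,390)))
print("M3 at plate",onz(a,*ta(370,362),.005),onz(b,*tb(320,316),.005))
print("iron",tri((345,138),(213,200)),tri((250,150),(235,303)))
print("cross M1xM2 top on z=0",onz(a,*ta(275,290),0), "scene C1xC4",onz(b,*tb(385,328),0),"top M1xM3",onz(a,*ta(345,437),0))
for p in [(45,0),(55,180),(70,360),(95,450),(125,550)]: print("L",onz(a,*ta(*p),.0).round(3),onz(a,*ta(*p),.05).round(3))
for p in [(0,490),(130,520),(250,540),(360,548),(450,530),(530,495)]: print("C3",onz(b,*tb(*p),.0).round(3),onz(b,*tb(*p),.05).round(3))
E
```

```text
feat (0, 0, 0.066) (array([0.463 , 0.2717, 0.066 ]), np.float64(0.0016)) [0.4637 0.2714 0.066 ] [0.4623 0.2721 0.066 ]
feat (-0.04, -0.048, 0.06) (array([0.4127, 0.2353, 0.0577]), np.float64(0.0017)) [0.413  0.2351 0.06  ] [0.4122 0.2375 0.06  ]
feat (-0.072, 0.015, 0.048) (array([0.3984, 0.3034, 0.048 ]), np.float64(0.0021)) [0.3993 0.303  0.048 ] [0.3974 0.3039 0.048 ]
feat (-0.072, -0.046, 0.048) (array([0.3832, 0.2448, 0.0479]), np.float64(0.0011)) [0.3837 0.2446 0.048 ] [0.3827 0.2452 0.048 ]
plate [ 0.46362351  0.27171792 -0.25200447] [-0.2  0.1 -1.  -0.1 -0.   0.1 -0.7 -1.2 -0.7  1.  -0.1  0.2 -0.3  0.7
  0.2 -0. ]
hole [0.3654 0.3897 0.008 ] [0.3635 0.3901 0.008 ]
throat [0.474  0.3777 0.008 ] [0.4706 0.379  0.008 ]
end [0.3557 0.3902 0.008 ] [0.3564 0.3927 0.008 ]
slot0 [0.4362 0.3831 0.008 ] [0.4355 0.3827 0.008 ]
slot1 [0.3799 0.3882 0.008 ] [0.3778 0.3887 0.008 ]
cableM2 end (array([0.4915, 0.3292, 0.0051]), np.float64(0.0012))
M3 at plate [0.38944349 0.30647386 0.005     ] [0.38952965 0.30847627 0.005     ]
iron (array([0.5681, 0.2294, 0.0999]), np.float64(0.0015)) (array([0.5484, 0.3922, 0.0958]), np.float64(0.0079))
cross M1xM2 top on z=0 [0.41795073 0.34082744 0.        ] scene C1xC4 [0.36402388 0.31431577 0.        ] top M1xM3 [0.36295811 0.31629738 0.        ]
L [0.531 0.425 0.   ] [0.515 0.417 0.05 ]
L [0.462 0.422 0.   ] [0.45  0.414 0.05 ]
L [0.394 0.416 0.   ] [0.386 0.409 0.05 ]
L [0.361 0.407 0.   ] [0.354 0.4   0.05 ]
L [0.324 0.396 0.   ] [0.32 0.39 0.05]
C3 [0.521 0.366 0.   ] [0.518 0.392 0.05 ]
C3 [0.473 0.385 0.   ] [0.473 0.409 0.05 ]
C3 [0.429 0.399 0.   ] [0.432 0.422 0.05 ]
C3 [0.389 0.408 0.   ] [0.395 0.43  0.05 ]
C3 [0.354 0.405 0.   ] [0.362 0.428 0.05 ]
C3 [0.321 0.394 0.   ] [0.332 0.418 0.05 ]
```

Call:
{"name": "jog_arm", "arguments": {
  "deltas": [
    [[0.6,0.45,0,-0.6],[1.2,0.95,0.2,-1.2],[1.8,1.4,0.5,-1.8],[2.4,1.85,0.8,-2.4],[2.9,2.3,1.1,-2.9],[3.3,2.6,1.4,-3.3],[3.49,2.75,1.6,-3.47],[3.49,2.75,1.7,-3.47]]
  ],
  "grip": 30
}}

```text
t: 1.2
eef_pos: [0.3928, 0.3864, 0.0848]
ee_rot: [3.141, 0.0, -0.101]
force: [0.2, 0.6, -0.1]
width: 0.0298
gripper_force: 0.0
```

Call:
{"name": "jog_arm", "arguments": {
  "deltas": [
    [[0,0,0.6,0],[0,0,1.0,0],[0,0,1.25,0],[0,0,1.37,0],[0,0,1.37,0]]
  ]
}}

```text
t: 1.82
eef_pos: [0.3926, 0.3875, 0.0032]
ee_rot: [3.141, -0.0, -0.1]
force: [-1.1, -0.3, -0.3]
width: 0.03
gripper_force: 0.0
```

Call:
{"name": "jog_arm", "arguments": {
  "deltas": [
    [[0,0,0,0],[0,0,0,0],[0,0,0,0],[0,0,0,0]]
  ],
  "grip": 10,
  "squeeze": 15
}}

```text
t: 2.33
eef_pos: [0.3926, 0.3871, 0.0034]
ee_rot: [-3.141, -0.0, -0.1]
force: [-0.4, -0.2, 0.1]
width: 0.0104
gripper_force: 0.0
```

Run:
```python
from h import *
a=grab_frame("top"); b=grab_frame("scene")
A=cv2.resize(a["img"][190:290,200:330],None,fx=3,fy=3,interpolation=cv2.INTER_CUBIC)
B=cv2.resize(b["img"][240:345,260:420],None,fx=4,fy=4,interpolation=cv2.INTER_CUBIC)
C=np.zeros((A.shape[0]+0,10,3),np.uint8)
B=cv2.resize(B,(int(400),int(400*105/160)))
H=max(A.shape[0],B.shape[0]);I=np.zeros((H,800,3),np.uint8);I[:A.shape[0],:A.shape[1]]=A;I[:B.shape[0],400:]=B
cv2.imwrite("pics/g1.png",I[:,:,::-1])
p=arm.get_state()["eef_pos"];print(p,proj(a,p),proj(b,p))
```

```text
[0.39261082 0.3870853  0.00327781] [259.28091356 251.65471416] [350.82719081 316.94567135]
```

View pics/g1.png

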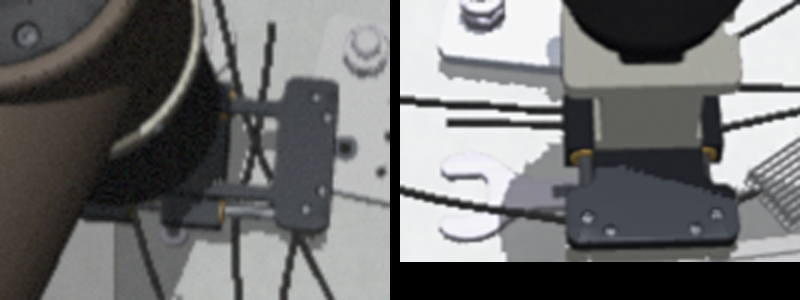

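The picture shows the body hiding the fingertips. The spanner hasn't moved: its hole is still at top px (258,267). I'll open, shift slightly lower and try a firmer close.

Call:
{"name": "jog_arm", "arguments": {
  "deltas": [
    [[0,0,0,0],[0,0,0,0],[0,0,0,0],[0,0,0,0]]
  ],
  "grip": 0,
  "squeeze": 15
}}

```text
t: 2.92
eef_pos: [0.3926, 0.3871, 0.0032]
ee_rot: [-3.142, -0.0, -0.1]
force: [-0.2, 0.4, -0.2]
width: 0.0003
gripper_force: 0.0
```

Call:
{"name": "jog_arm", "arguments": {
  "deltas": [
    [[0,0,-0.3,0],[0,0,-0.7,0],[0,0,-1.0,0],[0,0,-1.0,0]]
  ],
  "grip": 30
}}

```text
t: 3.42
eef_pos: [0.3931, 0.3881, 0.0645]
ee_rot: [-3.139, -0.001, -0.1]
force: [0.8, -0.5, -0.1]
width: 0.0294
gripper_force: 0.0
```

Run:
```python
from h import *
b=grab_frame("scene");a=grab_frame("top")
I=cv2.resize(b["img"][200:345,260:450],None,fx=4.2,fy=4.1,interpolation=cv2.INTER_CUBIC)
cv2.imwrite("pics/g2.png",I[:,:,::-1])
s=arm.get_state();p=s["eef_pos"];print(p,proj(a,p),proj(b,p),(proj(b,p)-[260,200])*4.15, (proj(b,[.3926,.3871,.008])-[260,200])*4.15)
```

```text
[0.39236992 0.38682649 0.06279779] [255.36698042 246.2617526 ] [352.60022362 296.76554431] [384.29092802 401.57700888] [377.47590406 479.14262825]
```

View pics/g2.png

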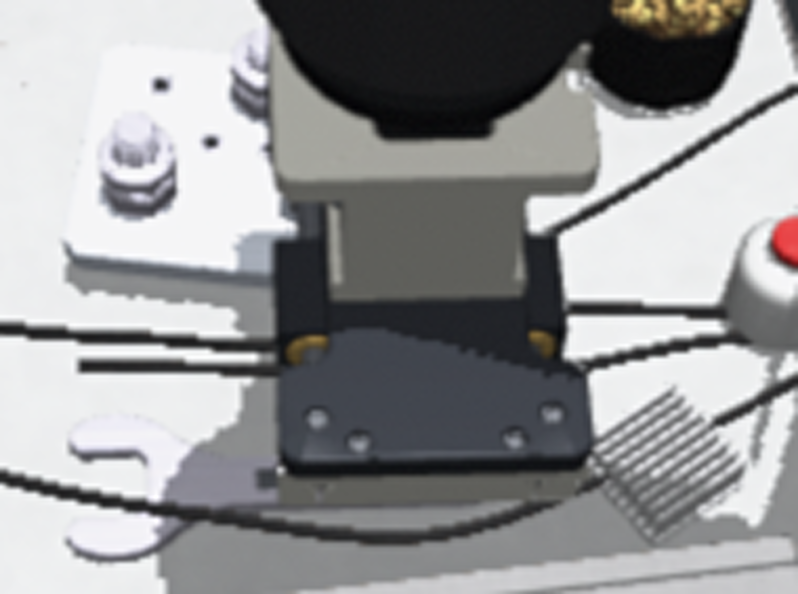

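The spanner is undisturbed and its handle lies under the TCP, so the fingertips probably passed above it. I'll probe downwards gently.

Call:
{"name": "jog_arm", "arguments": {
  "deltas": [
    [[0,0,0.5,0],[0,0,0.9,0],[0,0,1.0,0],[0,0,1.03,0],[0,0,1.04,0],[0,0,1.04,0]]
  ]
}}

```text
t: 4.28
eef_pos: [0.3928, 0.3875, 0.0015]
ee_rot: [-3.14, -0.0, -0.1]
force: [-0.5, -0.6, 0.2]
width: 0.03
gripper_force: 0.0
```

Call:
{"name": "jog_arm", "arguments": {
  "deltas": [
    [[0,0,0.01,0],[0,0,0.02,0],[0,0,0.02,0],[0,0,0.02,0],[0,0,0.02,0]]
  ],
  "grip": 14
}}

```text
t: 4.9
eef_pos: [0.3926, 0.3871, -0.0004]
ee_rot: [-3.142, 0.0, -0.1]
force: [0.0, 0.3, 0.6]
width: 0.0138
gripper_force: 0.0
```

Call:
{"name": "jog_arm", "arguments": {
  "deltas": [
    [[0,0,0.01,0],[0,0,0.03,0],[0,0,0.03,0],[0,0,0.05,0],[0,0,0.05,0],[0,0,0.07,0],[0,0,0.07,0]]
  ]
}}

```text
t: 5.78
eef_pos: [0.3925, 0.387, -0.0047]
ee_rot: [3.141, 0.0, -0.1]
force: [-0.3, 0.5, 0.1]
width: 0.0141
gripper_force: 0.0
```

Call:
{"name": "jog_arm", "arguments": {
  "deltas": [
    [[0,0,0.03,0],[0,0,0.03,0],[0,0,0.06,0],[0,0,0.06,0],[0,0,0.09,0],[0,0,0.09,0]]
  ]
}}

```text
t: 6.52
eef_pos: [0.3925, 0.3869, -0.0102]
ee_rot: [3.141, 0.0, -0.1]
force: [-0.7, 0.2, -0.7]
width: 0.0142
gripper_force: 0.0
```

Run:
```python
from h import *
b=grab_frame("scene");a=grab_frame("top")
cv2.imwrite("pics/g3.png",np.hstack([cv2.resize(b["img"][200:345,260:450],(400,305)),cv2.resize(a["img"][180:290,185:330],(400,305))])[:,:,::-1])
s=arm.get_state();p=np.array(s["eef_pos"])
for k in("eef_pos","ee_rot","force","moment","q","width"):print(k,s[k])
c,si=np.cos(-.1),np.sin(-.1); X=np.array([c,si,0]);Y=np.array([si,-c,0])
for sx in(-.039,.039):
  for sy in(-.0965,.0965):
    for h in(.066,):
      w=p+sx*X+sy*Y+[0,0,h]; print(sx,sy,proj(b,w).round(1),proj(a,w).round(1),((proj(b,w)-[260,200])*[400/190,305/145]).round(),((proj(a,w)-[185,180])*[400/145,305/110]).round()+[400,0])
```

```text
eef_pos [ 0.39257165  0.38706491 -0.01006713]
ee_rot [ 3.14149563e+00  1.33124954e-05 -9.99539541e-02]
force [-0.53229037 -0.07597253  0.03491266]
moment [-0.00634745 -0.02805232 -0.04849067]
q [ 1.13368632e+00  3.67858600e-01 -4.97603165e-01  3.01244022e-05
 -7.05430524e-01  3.37133114e-01]
width 0.014317852620470506
-0.039 -0.0965 [387.5 367.1] [197.2 265.3] [268. 352.] [434. 237.]
-0.039 0.0965 [375.8 239.2] [310.2 273.5] [244.  82.] [745. 259.]
0.039 -0.0965 [325.1 368.7] [202.4 220.7] [137. 355.] [448. 113.]
0.039 0.0965 [321.6 240.4] [313.5 228.6] [130.  85.] [755. 135.]
```

View pics/g3.png

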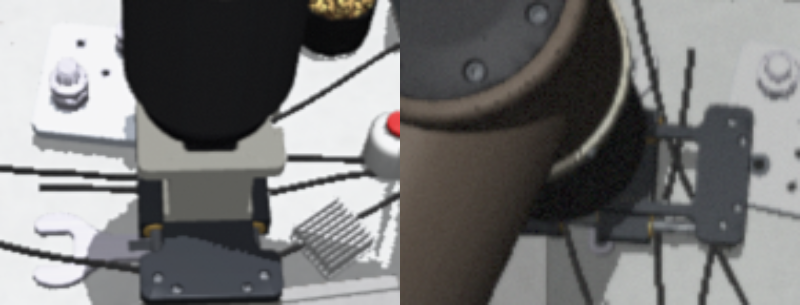

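Call:
{"name": "jog_arm", "arguments": {
  "deltas": [
    [[0,0,-0.6,0],[0,0,-1.4,1],[0,0.3,-2.2,3],[0,0.8,-3.0,5],[0,1.2,-3.5,7],[0,1.6,-4,9],[0,2,-4,11],[0,2,-4,13]]
  ]
}}

```text
t: 7.62
eef_pos: [0.3804, 0.2665, 0.2309]
ee_rot: [-3.14, 0.001, -1.241]
force: [0.6, 0.3, -0.0]
width: 0.014
gripper_force: 0.0
```

Call:
{"name": "jog_arm", "arguments": {
  "deltas": [
    [[0,0,0,1.9],[0,0,0,3.5],[0,0,0,5],[0,0,0,5],[0,0,0,5]]
  ]
}}

```text
t: 8.25
eef_pos: [0.3806, 0.2676, 0.23]
ee_rot: [-3.142, 0.0, -1.668]
force: [0.4, 0.0, 0.5]
width: 0.0139
gripper_force: 0.0
```

Run:
```python
from h import *
b=grab_frame("scene")
s=arm.get_state();p=np.array(s["eef_pos"]);u=proj(b,p);print(s["eef_pos"],s["ee_rot"],u,proj(b,p+[0,0,.066]))
x0=int(max(0,u[0]-110));y0=int(max(0,u[1]-100))
I=cv2.resize(b["img"][y0:y0+165,x0:x0+220],(800,600),interpolation=cv2.INTER_CUBIC)
print((u-[x0,y0])*3.636); cv2.imwrite("pics/g4.png",I[:,:,::-1])
```

```text
[0.38054954 0.2676321  0.22999144] [-3.14157330e+00  5.17428309e-05 -1.66842622e+00] [352.6105153  143.51805347] [354.9095534  102.45476484]
[402.17983365 365.48364243]
```

View pics/g4.png

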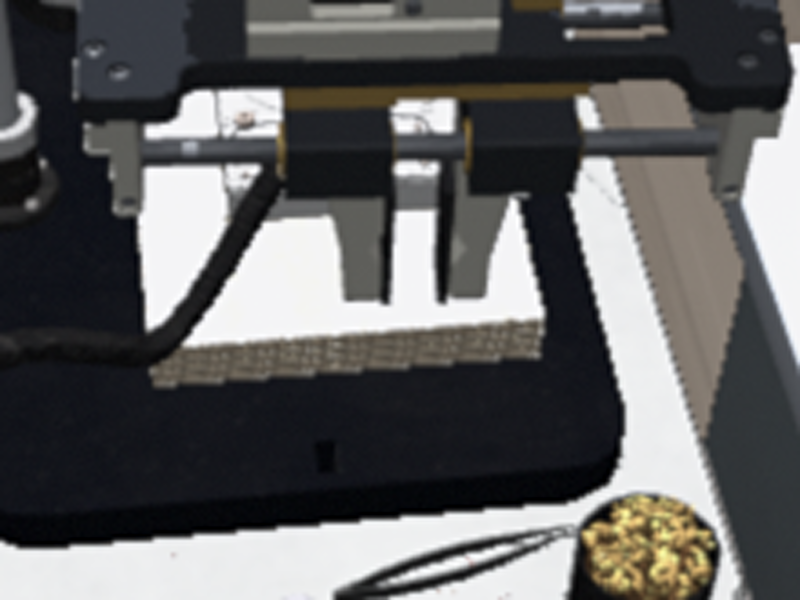

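The fingertips show at crop (412,302), but the reported TCP projects to (402,365). So the real finger ends sit about 28 mm above the reported TCP. I'll confirm the offset by touching the target stud's top (z=66 mm) with closed fingers.

Call:
{"name": "jog_arm", "arguments": {
  "deltas": [
    [[0,0,0,-2],[0,-0.2,0,-4],[-0.1,-0.5,0,-6],[-0.1,-0.8,0,-8],[-0.2,-1.1,0.2,-10],[-0.2,-1.37,0.5,-12],[-0.2,-1.37,1.0,-14],[-0.2,-1.37,1.5,-16.2]]
  ],
  "grip": 0
}}

```text
t: 9.3
eef_pos: [0.4638, 0.2713, 0.139]
ee_rot: [-3.142, -0.0, -0.254]
force: [0.1, 0.0, -0.2]
width: 0.0004
gripper_force: 0.0
```

Call:
{"name": "jog_arm", "arguments": {
  "deltas": [
    [[0,0,0.5,0],[0,0,1.0,0],[0,0,1.25,0],[0,0,1.25,0],[0,0,1.25,0]]
  ]
}}

```text
t: 9.93
eef_pos: [0.4642, 0.272, 0.066]
ee_rot: [-3.14, -0.001, -0.261]
force: [0.1, 0.4, -0.6]
width: 0.0004
gripper_force: 0.0
```

Run:
```python
from h import *
a=grab_frame("top")
for h in(.03,.05,.06): print(h,onz(a,288,335,h).round(3),onz(grab_frame("scene"),450,258,h).round(3))
s=arm.get_state();print(s["force"],s["moment"],s["q"])
```

```text
0.03 [0.243 0.336 0.03 ] [0.238 0.324 0.03 ]
0.05 [0.243 0.335 0.05 ] [0.244 0.336 0.05 ]
0.06 [0.243 0.334 0.06 ] [0.248 0.342 0.06 ]
[ 0.24586878 -0.19151852  0.556401  ] [-0.00154809  0.00393379 -0.01725178] [ 8.94770815e-01  2.47440513e-01 -4.53406834e-01  1.14227819e-04
 -8.68278988e-01  4.14570930e-01]
```

Call:
{"name": "jog_arm", "arguments": {
  "deltas": [
    [[0,0,0.15,0.1],[0,0,0.3,0.1],[0,0,0.33,0.1],[0,0,0.33,0.1]]
  ]
}}

```text
t: 10.62
eef_pos: [0.4635, 0.2712, 0.0448]
ee_rot: [3.141, 0.0, -0.27]
force: [-0.0, 0.3, 0.3]
width: 0.0005
gripper_force: 0.0
```

Call:
{"name": "jog_arm", "arguments": {
  "deltas": [
    [[0,0,0.02,0],[0,0,0.04,0],[0,0,0.06,0]]
  ]
}}

```text
t: 11.0
eef_pos: [0.4636, 0.2715, 0.0416]
ee_rot: [-3.141, -0.0, -0.27]
force: [0.2, -0.4, -0.7]
width: 0.0003
gripper_force: 0.0
```

Call:
{"name": "jog_arm", "arguments": {
  "deltas": [
    [[0,0,0.02,0],[0,0,0.04,0]]
  ]
}}

```text
t: 11.25
eef_pos: [0.4636, 0.2714, 0.0391]
ee_rot: [-3.142, -0.0, -0.27]
force: [-0.5, 0.4, -0.2]
width: 0.0004
gripper_force: 0.0
```

Call:
{"name": "jog_arm", "arguments": {
  "deltas": [
    [[0,0,0.02,0],[0,0,0.04,0]]
  ]
}}

```text
t: 11.5
eef_pos: [0.4636, 0.2714, 0.0367]
ee_rot: [3.142, -0.0, -0.27]
force: [-0.3, 0.0, -0.7]
width: 0.0008
gripper_force: 0.0
```

Call:
{"name": "jog_arm", "arguments": {
  "deltas": [
    [[0,0,0.02,0],[0,0,0.04,0]]
  ]
}}

```text
t: 11.75
eef_pos: [0.4636, 0.2714, 0.0343]
ee_rot: [-3.142, -0.0, -0.27]
force: [-0.3, 0.0, -0.3]
width: 0.0008
gripper_force: 0.0
```

Call:
{"name": "jog_arm", "arguments": {
  "deltas": [
    [[0,0,0.02,0],[0,0,0.04,0]]
  ]
}}

```text
t: 12.0
eef_pos: [0.4636, 0.2714, 0.0319]
ee_rot: [3.142, -0.0, -0.27]
force: [1.2, 0.6, -0.4]
width: 0.0003
gripper_force: 0.0
```

Call:
{"name": "jog_arm", "arguments": {
  "deltas": [
    [[0,0,0.02,0],[0,0,0.04,0]]
  ]
}}

```text
t: 12.25
eef_pos: [0.4636, 0.2714, 0.0295]
ee_rot: [3.142, -0.0, -0.27]
force: [-1.3, 0.6, 0.5]
width: 0.0004
gripper_force: 0.0
```

Run:
```python
from h import *
b=grab_frame("scene")
t=np.array([.38055,.26763,.22999])
for z in (.23,.245,.258,.27,.28): print(z,(onz(b,356.1,126.1,z)-t).round(4))
from scipy.spatial.transform import Rotation
a=grab_frame("top")
cv2.imwrite("pics/n1.png",a["img"][:,:,::-1]);cv2.imwrite("pics/n2.png",b["img"][:,:,::-1])
# pixels of stud region now (visible?)
print(proj(a,[.4636,.2717,.066]),proj(b,[.4636,.2717,.066]))
```

```text
0.23 [-0.0088 -0.0285  0.    ]
0.245 [-0.0058 -0.0137  0.015 ]
0.258 [-0.0032 -0.0009  0.028 ]
0.27 [-0.0008  0.0109  0.04  ]
0.28 [0.0012 0.0207 0.05  ]
[321.81816036 203.28563058] [291.23000499 230.6289872 ]
```

Call:
{"name": "jog_arm", "arguments": {
  "deltas": [
    [[0,0,0.02,0],[0,0,0.04,0],[0,0,0.04,0]]
  ]
}}

```text
t: 12.72
eef_pos: [0.4636, 0.2714, 0.0272]
ee_rot: [-3.142, -0.0, -0.27]
force: [0.8, -0.8, -0.4]
width: 0.0004
gripper_force: 0.2
```

Call:
{"name": "jog_arm", "arguments": {
  "deltas": [
    [[0,0,0.02,0],[0,0,0.04,0],[0,0,0.04,0]]
  ]
}}

```text
t: 13.1
eef_pos: [0.4637, 0.2714, 0.0269]
ee_rot: [-3.141, -0.001, -0.269]
force: [-8.3, -3.9, 23.2]
width: 0.0005
gripper_force: 11.5
```

Call:
{"name": "jog_arm", "arguments": {
  "deltas": [
    [[0,0,0.02,0],[0,0,0.04,0],[0,0,0.04,0]]
  ]
}}

```text
t: 13.48
eef_pos: [0.4638, 0.2715, 0.0267]
ee_rot: [-3.141, -0.002, -0.269]
force: [-17.2, -6.5, 45.8]
width: 0.0003
gripper_force: 22.6
```

Run:
```python
from h import *
s=arm.get_state();print(s["force"],s["moment"],s["eef_pos"],s["joint_efforts"],s["width"])
```

```text
[-17.15573615  -6.48891259  45.80809058] [-2.37705764e+00  6.28981632e+00  5.56499759e-03] [0.46384946 0.27150752 0.02666893] [-1.70687590e+00 -2.52884871e+01  1.80369651e+01  3.66069071e+00
  5.77281386e+00  1.03644459e-02] 0.0002708097889823969
```

Call:
{"name": "jog_arm", "arguments": {
  "deltas": [
    [[0,0,-0.1,-0.2],[0,0,-0.1,-0.2]]
  ]
}}

```text
t: 13.72
eef_pos: [0.4638, 0.2717, 0.0288]
ee_rot: [-3.14, -0.001, -0.253]
force: [-0.8, 1.2, -0.2]
width: 0.0003
gripper_force: 0.0
```

Run:
```python
from h import *
s=arm.get_state();print(s["force"],s["moment"],s["eef_pos"],s["joint_efforts"],s["ee_rot"])
```

```text
[-0.79381312  1.23708369 -0.22865504] [-0.04106581 -0.0296807  -0.00012744] [0.46384097 0.27173505 0.02883715] [ 2.94511614e-02 -4.68755436e+01  2.23329806e+01  5.30482203e+00
 -6.85556000e-02  1.40574784e-01] [-3.14040829e+00 -5.41119485e-04 -2.52881078e-01]
```

The stud was touched at reported z = 0.027, so the real fingertips are 39 mm above the reported TCP. The image agrees once I allow for the near edge of the finger. From here I use true z = reported + 0.039. Next I'll close lightly on the stud to locate its axis laterally.

Call:
{"name": "jog_arm", "arguments": {
  "deltas": [
    [[0,0,0,0],[0,0,0,0],[0,0,0.1,0],[0,0,0.2,0],[0,0,0.2,0]]
  ],
  "grip": 30,
  "squeeze": 8
}}

```text
t: 14.35
eef_pos: [0.4631, 0.2709, 0.0154]
ee_rot: [3.14, 0.001, -0.253]
force: [0.7, 0.1, -0.2]
width: 0.0297
gripper_force: 0.0
```

Call:
{"name": "jog_arm", "arguments": {
  "deltas": [
    [[0,0,0,0],[0,0,0,0],[0,0,0,0],[0,0,0,0]]
  ],
  "grip": 5
}}

```text
t: 14.85
eef_pos: [0.4638, 0.2718, 0.0165]
ee_rot: [-3.141, -0.0, -0.253]
force: [0.0, 2.0, -0.5]
width: 0.015
gripper_force: 8.0
```

Run:
```python
from h import *
s=arm.get_state();print(s["force"],s["moment"],s["eef_pos"],s["ee_rot"],s["width"],s["gripper_force"])
```

```text
[ 0.01712022  1.96081925 -0.48917979] [ 0.5758631  -0.10041655 -0.01133481] [0.46377348 0.27177161 0.01652869] [-3.14086775e+00 -2.83467215e-04 -2.52713471e-01] 0.01502562107663432 7.999891564249992
```

Call:
{"name": "jog_arm", "arguments": {
  "deltas": [
    [[0,0,-0.1,0],[0,0,-0.5,0],[0,0,-1.0,0],[-0.4,-0.4,-1.2,-0.5],[-0.9,-0.9,-1.2,-1],[-1.3,-1.3,-1.2,-1.5],[-1.63,-1.55,-1.0,-1.75],[-1.63,-1.55,-0.6,-1.75]]
  ],
  "grip": 30
}}

```text
t: 15.85
eef_pos: [0.3917, 0.3879, 0.0534]
ee_rot: [-3.139, -0.001, -0.097]
force: [-0.2, 0.1, -0.3]
width: 0.0298
gripper_force: 0.0
```

Call:
{"name": "jog_arm", "arguments": {
  "deltas": [
    [[0,0,0.5,0],[0,0,0.9,0],[0,0,1.2,0],[0,0,1.4,0],[0,0,1.42,0],[0,0,1.42,0]]
  ]
}}

```text
t: 16.6
eef_pos: [0.3924, 0.3863, -0.0322]
ee_rot: [-3.141, -0.0, -0.1]
force: [-0.4, -0.4, -0.1]
width: 0.0301
gripper_force: 0.0
```

Call:
{"name": "jog_arm", "arguments": {
  "deltas": [
    [[0,0,0.04,0],[0,0,0.06,0],[0,0,0.065,0]]
  ]
}}

```text
t: 16.98
eef_pos: [0.3922, 0.3859, -0.0366]
ee_rot: [-3.141, -0.0, -0.1]
force: [-0.0, 0.7, 0.4]
width: 0.0302
gripper_force: 0.0
```

Call:
{"name": "jog_arm", "arguments": {
  "deltas": [
    [[0,0,0,0],[0,0,0,0],[0,0,0,0],[0,0,0,0]]
  ],
  "grip": 8,
  "squeeze": 15
}}

```text
t: 17.48
eef_pos: [0.3922, 0.3861, -0.0367]
ee_rot: [-3.141, -0.0, -0.1]
force: [-0.1, 0.5, 0.4]
width: 0.0175
gripper_force: 15.0
```

Call:
{"name": "jog_arm", "arguments": {
  "deltas": [
    [[0,0,0,0],[0,0,0,0],[0,0,-0.2,0],[0,0,-0.5,0],[0,0,-0.9,0],[0,0,-1.25,0],[-0.1,0.3,-1.25,0.4],[-0.3,0.6,-1.25,0.8]]
  ],
  "squeeze": 45
}}

```text
t: 18.48
eef_pos: [0.3705, 0.3514, 0.039]
ee_rot: [-3.141, -0.0, -0.172]
force: [0.3, 0.1, -2.4]
width: 0.0169
gripper_force: 45.0
```

Call:
{"name": "jog_arm", "arguments": {
  "deltas": [
    [[-0.2,0.3,0,0.4],[-0.4,0.6,0,0.8],[-0.45,0.84,0,0.94],[-0.45,0.84,0,0.94],[-0.45,0.84,0,0.94]]
  ]
}}

```text
t: 19.1
eef_pos: [0.3361, 0.3075, 0.0386]
ee_rot: [-3.141, -0.0, -0.251]
force: [0.2, 0.6, -0.9]
width: 0.0171
gripper_force: 45.0
```

Run:
```python
from h import *
b=grab_frame("scene");a=grab_frame("top")
s=arm.get_state();print(s["force"],s["moment"],s["eef_pos"],s["ee_rot"],s["width"],s["gripper_force"])
p=np.array(s["eef_pos"]); y=s["ee_rot"][2]; X=np.array([np.cos(y),np.sin(y),0]);Y=np.array([-np.sin(y),np.cos(y),0])
z=p[2]+.0367+.008
I=np.vstack([cv2.resize(b["img"][200:310,250:400],(600,440),interpolation=cv2.INTER_CUBIC)])
J=cv2.resize(a["img"][190:270,270:350],(440,440),interpolation=cv2.INTER_CUBIC)
cv2.imwrite("pics/v9.png",np.hstack([I[:,:360],J])[:,:,::-1])
for n,x,yy in [("throat",.0807,0),("tipL",.1078,.02),("tipR",.1078,-.02),("L",.08,.027),("R",.08,-.027)]:
    w=p+x*X+yy*Y; w[2]=z; print(n,w.round(4),((proj(b,w)-[250,200])*4).round(),((proj(a,w)-[270,190])*5.5+[360,0]).round())
```

```text
[ 0.70130311  0.30044593 -1.41281338] [ 0.00258665  0.09312584 -0.00812286] [0.33595576 0.3073993  0.03833736] [-3.14130805e+00 -1.62917380e-04 -2.51746176e-01] 0.017008687177638513 44.967657923698425
throat [0.4141 0.2873 0.083 ] [308. 116.] [599. 218.]
tipL [0.4453 0.2999 0.083 ] [223. 155.] [555. 119.]
tipR [0.4354 0.2612 0.083 ] [239.  63.] [683. 148.]
L [0.4202 0.3136 0.083 ] [300. 181.] [512. 201.]
R [0.4067 0.2613 0.083 ] [319.  55.] [685. 240.]
```

View pics/v9.png

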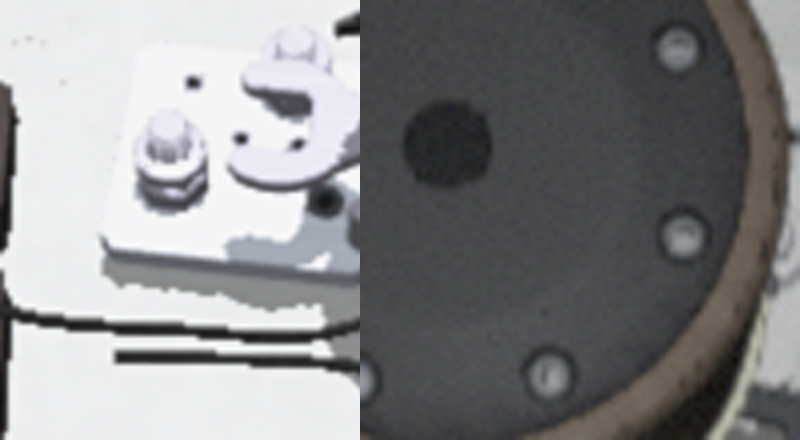

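The picture shows the spanner held level, its throat at crop (310,112) against a predicted (308,116), and the mouth facing the target nuts at (170,165). I'll correct laterally and descend at 30 mm standoff.

Call:
{"name": "jog_arm", "arguments": {
  "deltas": [
    [[0.1,0.03,0,0],[0.12,0.043,0.1,0],[0.12,0.043,0.3,0],[0.12,0.043,0.4,0],[0.12,0.043,0.4,0],[0.12,0.043,0.4,0]]
  ]
}}

```text
t: 19.95
eef_pos: [0.3419, 0.3026, 0.0143]
ee_rot: [3.142, -0.0, -0.252]
force: [0.8, 0.6, -1.3]
width: 0.017
gripper_force: 45.0
```

```bash
cat > st.py <<'E'
from h import *
s=arm.get_state();print(s["t"],np.round(s["force"],2),np.round(s["moment"],3),np.round(s["eef_pos"],4),s["ee_rot"][2].round(4),s["width"].round(4),s["gripper_force"])
p=np.array(s["eef_pos"]);y=s["ee_rot"][2];X=np.array([np.cos(y),np.sin(y)]);Y=np.array([np.sin(y),-np.cos(y)])
d=np.array([.4638,.2719])-p[:2];print("to S along,lat mm",(d@X*1e3).round(2),(d@Y*1e3).round(2),"underside",((p[2]+.0367)*1e3).round(1))
E
python3 st.py
```

```text
Traceback (most recent call last):
  File "st.py", line 2, in <module>
    s=arm.get_state();print(s["t"],np.round(s["force"],2),np.round(s["moment"],3),np.round(s["eef_pos"],4),s["ee_rot"][2].round(4),s["width"].round(4),s["gripper_force"])
                                                                                                                                   ^^^^^^^^^^^^^^^^
AttributeError: 'float' object has no attribute 'round'
```

```bash
sed -i 's/s\["ee_rot"\]\[2\].round(4),s\["width"\].round(4)/round(s["ee_rot"][2],4),round(s["width"],4)/' st.py; python3 st.py
```

```text
19.95 [ 0.84  0.58 -1.31] [0.021 0.035 0.02 ] [0.3419 0.3026 0.0143] -0.2517 0.017 44.967679381370544
to S along,lat mm 125.74 -0.61 underside 51.0
```

Call:
{"name": "jog_arm", "arguments": {
  "deltas": [
    [[0,-0.005,0.1,0],[0,-0.005,0.2,0],[0,-0.005,0.3,0],[0,-0.005,0.35,0],[0,-0.005,0.37,0],[0,-0.005,0.37,0]]
  ]
}}

```text
t: 20.7
eef_pos: [0.3419, 0.3028, -0.008]
ee_rot: [3.141, -0.0, -0.252]
force: [0.2, 0.4, -1.9]
width: 0.0171
gripper_force: 45.0
```

```bash
python3 st.py
```

```text
20.7 [ 0.16  0.41 -1.94] [-0.018  0.1    0.009] [ 0.3419  0.3028 -0.008 ] -0.252 0.0171 44.96772766113281
to S along,lat mm 125.73 -0.49 underside 28.7
```

Call:
{"name": "jog_arm", "arguments": {
  "deltas": [
    [[0,-0.008,0.01,0],[0.05,-0.008,0.02,0],[0.1,-0.008,0.02,0],[0.15,-0.008,0.02,0],[0.2,-0.008,0.02,0],[0.25,-0.008,0.02,0],[0.25,-0.008,0.02,0]]
  ]
}}

```text
t: 21.58
eef_pos: [0.3567, 0.2994, -0.0092]
ee_rot: [3.141, 0.0, -0.252]
force: [0.6, -0.1, -1.5]
width: 0.0172
gripper_force: 45.0
```

```bash
python3 st.py
```

```text
21.575 [ 0.58 -0.14 -1.51] [-0.01   0.088 -0.031] [ 0.3567  0.2994 -0.0092] -0.2523 0.0172 44.967724084854126
to S along,lat mm 110.55 -0.13 underside 27.5
```

Call:
{"name": "jog_arm", "arguments": {
  "deltas": [
    [[0.05,0,0,0],[0.1,0,0,0],[0.15,0,0,0],[0.19,0,0,0],[0.21,0,0,0],[0.22,0,0,0],[0.22,0,0,0]]
  ]
}}

```text
t: 22.45
eef_pos: [0.3694, 0.2961, -0.0091]
ee_rot: [3.141, -0.0, -0.252]
force: [0.8, -0.1, -1.2]
width: 0.0168
gripper_force: 45.0
```

```bash
python3 st.py
```

```text
22.45 [ 0.76 -0.05 -1.18] [-0.234  0.022 -0.037] [ 0.3694  0.2961 -0.0091] -0.252 0.0168 44.973042011260986
to S along,lat mm 97.5 -0.07 underside 27.6
```

Smooth so far; now push gently to the throat.

Call:
{"name": "jog_arm", "arguments": {
  "deltas": [
    [[0.015,0,0,0],[0.03,0,0,0],[0.04,0,0,0],[0.04,0,0,0]]
  ]
}}

```text
t: 22.95
eef_pos: [0.3717, 0.2956, -0.0091]
ee_rot: [3.142, -0.0, -0.252]
force: [0.1, -1.0, -1.3]
width: 0.017
gripper_force: 45.0
```

```bash
python3 st.py
```

```text
22.95 [ 0.14 -0.97 -1.25] [-0.205  0.118 -0.077] [ 0.3717  0.2956 -0.0091] -0.252 0.017 44.9742329120636
to S along,lat mm 95.09 -0.02 underside 27.6
```

Call:
{"name": "jog_arm", "arguments": {
  "deltas": [
    [[0.01,0,0,0],[0.02,0,0,0],[0.02,0,0,0]]
  ]
}}

```text
t: 23.32
eef_pos: [0.3727, 0.2952, -0.0092]
ee_rot: [3.141, 0.0, -0.252]
force: [-2.4, 0.4, -0.4]
width: 0.0169
gripper_force: 45.0
```

```bash
python3 st.py
```

```text
23.325 [-2.37  0.4  -0.35] [ 0.066  0.936 -0.029] [ 0.3727  0.2952 -0.0092] -0.2521 0.0169 44.971468448638916
to S along,lat mm 94.08 -0.14 underside 27.5
```

Call:
{"name": "jog_arm", "arguments": {
  "deltas": [
    [[0.01,0,0,0],[0.015,0,0,0],[0.015,0,0,0]]
  ]
}}

```text
t: 23.7
eef_pos: [0.3729, 0.295, -0.0094]
ee_rot: [3.141, 0.001, -0.252]
force: [-7.0, 1.2, -0.4]
width: 0.0171
gripper_force: 45.0
```

```bash
python3 st.py
```

```text
23.7 [-7.    1.22 -0.38] [ 0.665  2.736 -0.004] [ 0.3729  0.295  -0.0094] -0.2523 0.0171 44.96768295764923
to S along,lat mm 93.8 -0.35 underside 27.3
```

Call:
{"name": "jog_arm", "arguments": {
  "deltas": [
    [[-0.01,0,0.01,0],[-0.012,0,0.018,0],[-0.012,0,0.02,0]]
  ]
}}

```text
t: 24.08
eef_pos: [0.3728, 0.2952, -0.0104]
ee_rot: [3.141, 0.0, -0.252]
force: [-5.3, 1.2, 0.2]
width: 0.0172
gripper_force: 45.0
```

Call:
{"name": "jog_arm", "arguments": {
  "deltas": [
    [[0,0,0,0],[0,0,0,0],[0,0,0,0]]
  ],
  "grip": 27
}}

```text
t: 24.45
eef_pos: [0.3734, 0.2955, -0.0101]
ee_rot: [-3.141, -0.0, -0.252]
force: [0.5, -0.1, -0.1]
width: 0.0268
gripper_force: 0.0
```

```bash
python3 st.py
```

```text
24.45 [ 0.45 -0.06 -0.11] [ 0.024 -0.02  -0.062] [ 0.3734  0.2955 -0.0101] -0.2518 0.0268 0.0
to S along,lat mm 93.42 0.37 underside 26.6
```

Call:
{"name": "jog_arm", "arguments": {
  "deltas": [
    [[0,0,-0.4,0],[0,0,-0.9,0],[0.4,0,-1.1,-1],[0.9,0,-1.1,-3],[1.3,0.006,-1.1,-5],[1.557,0.006,-1.1,-7],[1.557,0.006,-1.1,-9],[1.557,0.006,-1.1,-10.3]]
  ],
  "grip": 40,
  "squeeze": 6
}}

```text
t: 25.45
eef_pos: [0.4638, 0.2714, 0.0556]
ee_rot: [3.141, -0.0, 0.651]
force: [0.2, 0.4, -0.4]
width: 0.0401
gripper_force: 0.0
```

Call:
{"name": "jog_arm", "arguments": {
  "deltas": [
    [[0,0,0.3,0],[0,0,0.6,0],[0,0,0.75,0],[0,0,0.85,0],[0,0,0.85,0]]
  ]
}}

```text
t: 26.08
eef_pos: [0.4634, 0.2716, 0.0046]
ee_rot: [3.141, 0.0, 0.647]
force: [0.1, 0.2, -1.2]
width: 0.0402
gripper_force: 0.0
```

```bash
python3 st.py
```

```text
26.075 [ 0.07  0.19 -1.23] [-0.131 -0.025 -0.009] [0.4634 0.2716 0.0046] 0.647 0.0402 0.0
to S along,lat mm 0.48 -0.01 underside 41.3
```

Call:
{"name": "jog_arm", "arguments": {
  "deltas": [
    [[0.008,0,0.012,0],[0.008,0,0.012,0],[0.008,0,0.012,0],[0.008,0,0.012,0],[0.008,0,0.012,0]]
  ],
  "grip": 10,
  "squeeze": 10
}}

```text
t: 26.7
eef_pos: [0.4643, 0.2716, 0.0044]
ee_rot: [3.141, -0.0, 0.647]
force: [3.8, -3.3, 0.5]
width: 0.0246
gripper_force: 10.0
```

```bash
python3 st.py
```

```text
26.7 [ 3.79 -3.33  0.53] [-1.505 -1.503  0.036] [0.4643 0.2716 0.0044] 0.647 0.0246 10.000053282128647
to S along,lat mm -0.24 -0.56 underside 41.1
```

Call:
{"name": "jog_arm", "arguments": {
  "deltas": [
    [[0,0.008,0,0],[0,0.008,0,0],[0,0.008,0,0.5],[0,0.008,0,1],[0,0.008,0,1.5],[0,0.008,0,2],[0,0.008,0,2.5],[0,0.008,0,3]]
  ],
  "squeeze": 35
}}

```text
t: 27.7
eef_pos: [0.4643, 0.2716, 0.0043]
ee_rot: [3.142, -0.001, 0.384]
force: [2.3, -2.8, 4.0]
width: 0.0236
gripper_force: 35.0
```

```bash
python3 st.py
```

```text
27.7 [ 2.35 -2.82  3.97] [-1.209 -0.976  0.061] [0.4643 0.2716 0.0043] 0.3839 0.0236 35.000437684357166
to S along,lat mm -0.38 -0.5 underside 41.0
```

Call:
{"name": "jog_arm", "arguments": {
  "deltas": [
    [[0,0,0.005,0.5],[0,0,0.005,1],[0,0,0.005,1.5],[0,0,0.005,2],[0,0,0.005,2.5],[0,0,0.005,3]]
  ]
}}

```text
t: 28.45
eef_pos: [0.4644, 0.2716, 0.0043]
ee_rot: [-3.141, -0.001, 0.122]
force: [1.6, -3.0, 7.2]
width: 0.0234
gripper_force: 35.0
```

```bash
python3 st.py
```

```text
28.45 [ 1.55 -3.    7.2 ] [-1.234 -0.536  0.026] [0.4644 0.2716 0.0043] 0.1223 0.0234 35.0021148333326
to S along,lat mm -0.55 -0.33 underside 41.0
```

Call:
{"name": "jog_arm", "arguments": {
  "deltas": [
    [[0,0,0,0.4],[0,0,0,0.8],[0,0,0,1.2],[0,0,0,1.6],[0,0,0,2]]
  ]
}}

```text
t: 29.08
eef_pos: [0.4644, 0.2717, 0.0042]
ee_rot: [-3.141, -0.001, -0.052]
force: [1.4, -2.7, 5.1]
width: 0.0236
gripper_force: 35.0
```

```bash
python3 st.py
```

```text
29.075 [ 1.42 -2.72  5.11] [-1.248 -0.514  0.056] [0.4644 0.2717 0.0042] -0.052 0.0236 35.00230823177844
to S along,lat mm -0.56 -0.2 underside 40.9
```

Call:
{"name": "jog_arm", "arguments": {
  "deltas": [
    [[0,0,0,0.4],[0,0,0,0.8],[0,0,0,1.2],[0,0,0,1.6],[0,0,0,2]]
  ]
}}

```text
t: 29.7
eef_pos: [0.4644, 0.2717, 0.0043]
ee_rot: [-3.141, -0.001, -0.227]
force: [1.1, -3.3, 6.0]
width: 0.0237
gripper_force: 35.0
```

```bash
python3 st.py
```

```text
29.7 [ 1.1  -3.25  6.05] [-1.176 -0.442  0.06 ] [0.4644 0.2717 0.0043] -0.2266 0.0237 35.002265525981784
to S along,lat mm -0.6 -0.06 underside 41.0
```

Call:
{"name": "jog_arm", "arguments": {
  "deltas": [
    [[0,0,0,0.4],[0,0,0,0.8],[0,0,0,1.2],[0,0,0,1.6],[0,0,0,2]]
  ]
}}

```text
t: 30.32
eef_pos: [0.4644, 0.2717, 0.0042]
ee_rot: [-3.141, -0.0, -0.401]
force: [0.8, -2.7, 7.2]
width: 0.0238
gripper_force: 35.0
```

```bash
python3 st.py
```

```text
30.325 [ 0.79 -2.67  7.17] [-1.085 -0.46   0.035] [0.4644 0.2717 0.0042] -0.4011 0.0238 35.00231503508985
to S along,lat mm -0.58 0.03 underside 40.9
```

Call:
{"name": "jog_arm", "arguments": {
  "deltas": [
    [[0,0.006,0,0],[0,0.006,0,0],[0,0.006,0,-2],[0,0.006,0,-4],[0,0.006,0,-6],[0,0.006,0,-8],[0,0.006,0,-10],[0,0.006,0,-12]]
  ],
  "grip": 40
}}

```text
t: 31.32
eef_pos: [0.4636, 0.2713, 0.0034]
ee_rot: [-3.141, 0.0, 0.653]
force: [0.2, 0.3, -0.9]
width: 0.0399
gripper_force: 0.0
```

Call:
{"name": "jog_arm", "arguments": {
  "deltas": [
    [[0,0,0,0],[0,0,0,0],[0,0,0,0],[0,0,0,0],[0,0,0,0]]
  ],
  "grip": 10
}}

```text
t: 31.95
eef_pos: [0.4639, 0.2711, 0.0036]
ee_rot: [3.142, 0.0, 0.646]
force: [1.1, -1.3, -1.6]
width: 0.0237
gripper_force: 35.0
```

```bash
python3 st.py
```

```text
31.95 [ 1.14 -1.29 -1.57] [-0.455 -0.605  0.106] [0.4639 0.2711 0.0036] 0.6463 0.0237 34.99930000863969
to S along,lat mm 0.43 -0.69 underside 40.3
```

Call:
{"name": "jog_arm", "arguments": {
  "deltas": [
    [[0,0,0,0.4],[0,0,0,0.8],[0,0,0,1.2],[0,0,0,1.6],[0,0,0,2]]
  ]
}}

```text
t: 32.58
eef_pos: [0.4638, 0.2712, 0.0036]
ee_rot: [3.142, 0.0, 0.47]
force: [1.0, -0.7, -2.2]
width: 0.0237
gripper_force: 35.0
```

```bash
python3 st.py
```

```text
32.575 [ 1.   -0.69 -2.23] [-0.318 -0.39   0.254] [0.4638 0.2712 0.0036] 0.4701 0.0237 34.99873417429626
to S along,lat mm 0.31 -0.64 underside 40.3
```

Call:
{"name": "jog_arm", "arguments": {
  "deltas": [
    [[0,0,0,0.4],[0,0,0,0.8],[0,0,0,1.2],[0,0,0,1.6],[0,0,0,2]]
  ]
}}

```text
t: 33.2
eef_pos: [0.4638, 0.2713, 0.0036]
ee_rot: [-3.142, 0.0, 0.296]
force: [-0.3, 0.3, -2.5]
width: 0.0241
gripper_force: 35.0
```

```bash
python3 st.py
```

```text
33.2 [-0.29  0.34 -2.54] [0.117 0.211 0.282] [0.4638 0.2713 0.0036] 0.2955 0.0241 34.999030251055956
to S along,lat mm 0.17 -0.6 underside 40.3
```

Call:
{"name": "jog_arm", "arguments": {
  "deltas": [
    [[0,0,0,0],[0,0,0,0.3],[0,0,0,0.6],[0,0,0,1]]
  ],
  "squeeze": 60
}}

```text
t: 33.7
eef_pos: [0.4638, 0.2713, 0.0036]
ee_rot: [-3.142, 0.0, 0.208]
force: [-0.8, 1.5, -4.3]
width: 0.0233
gripper_force: 60.0
```

```bash
python3 st.py
```

```text
33.7 [-0.78  1.49 -4.33] [0.556 0.555 0.397] [0.4638 0.2713 0.0036] 0.2084 0.0233 59.998012175783515
to S along,lat mm 0.12 -0.6 underside 40.3
```

Call:
{"name": "jog_arm", "arguments": {
  "deltas": [
    [[0,0,0,0.3],[0,0,0,0.6],[0,0,0,1]]
  ]
}}

```text
t: 34.08
eef_pos: [0.4639, 0.2713, 0.0036]
ee_rot: [-3.141, -0.0, 0.121]
force: [-2.3, 3.7, -3.4]
width: 0.0231
gripper_force: 60.0
```

```bash
python3 st.py
```

```text
34.075 [-2.31  3.7  -3.44] [0.93  0.866 0.352] [0.4639 0.2713 0.0036] 0.1212 0.0231 59.997876808047295
to S along,lat mm 0.0 -0.55 underside 40.3
```

Call:
{"name": "jog_arm", "arguments": {
  "deltas": [
    [[0,0,0,0.25],[0,0,0,0.5]]
  ]
}}

```text
t: 34.33
eef_pos: [0.4638, 0.2714, 0.0036]
ee_rot: [-3.141, 0.0, 0.078]
force: [-2.9, 3.5, -3.6]
width: 0.0232
gripper_force: 60.0
```

```bash
python3 st.py
```

```text
34.325 [-2.94  3.52 -3.55] [1.166 0.999 0.488] [0.4638 0.2714 0.0036] 0.0784 0.0232 59.998301519081
to S along,lat mm -0.0 -0.53 underside 40.3
```

Call:
{"name": "jog_arm", "arguments": {
  "deltas": [
    [[0,0,0,0.25],[0,0,0,0.5]]
  ]
}}

```text
t: 34.58
eef_pos: [0.4639, 0.2714, 0.0036]
ee_rot: [-3.141, -0.0, 0.035]
force: [-2.3, 3.7, -4.0]
width: 0.023
gripper_force: 60.0
```

```bash
python3 st.py
```

```text
34.575 [-2.3   3.69 -3.96] [1.392 1.169 0.468] [0.4639 0.2714 0.0036] 0.0347 0.023 59.99821001663804
to S along,lat mm -0.04 -0.54 underside 40.3
```

Call:
{"name": "jog_arm", "arguments": {
  "deltas": [
    [[0,0,0,0]]
  ]
}}

```text
t: 34.7
eef_pos: [0.4638, 0.2714, 0.0036]
ee_rot: [-3.141, 0.0, 0.035]
force: [-3.6, 3.8, -3.9]
width: 0.023
gripper_force: 60.0
```

```bash
python3 st.py
```

```text
34.7 [-3.61  3.77 -3.92] [1.425 1.28  0.418] [0.4638 0.2714 0.0036] 0.0354 0.023 59.998544957488775
to S along,lat mm -0.03 -0.55 underside 40.3
```

Call:
{"name": "jog_arm", "arguments": {
  "deltas": [
    [[0,0,0,0]]
  ]
}}

```text
t: 34.83
eef_pos: [0.4639, 0.2713, 0.0036]
ee_rot: [-3.141, 0.0, 0.036]
force: [-3.4, 3.7, -4.3]
width: 0.0229
gripper_force: 60.0
```

```bash
python3 st.py
```

```text
34.825 [-3.37  3.67 -4.32] [1.417 1.266 0.403] [0.4639 0.2713 0.0036] 0.0357 0.0229 59.99845842830837
to S along,lat mm -0.06 -0.55 underside 40.3
```

Call:
{"name": "jog_arm", "arguments": {
  "deltas": [
    [[0,0,0,0],[0,0,0,0],[0,0,-0.4,0],[0,0,-0.9,0.5],[-0.5,-0.15,-0.95,1.5],[-1.0,-0.3,-0.95,2.5],[-1.54,-0.487,-0.95,3.5],[-1.54,-0.487,-0.95,3.5]]
  ],
  "grip": 32
}}

```text
t: 35.83
eef_pos: [0.3695, 0.2973, 0.0613]
ee_rot: [-3.141, -0.0, -0.269]
force: [-0.4, 0.3, 0.3]
width: 0.0316
gripper_force: 0.0
```

Call:
{"name": "jog_arm", "arguments": {
  "deltas": [
    [[0,0,0.4,0],[0,0,0.8,0],[0,0,1.0,0],[0,0,1.15,0],[0,0,1.2,0],[0,0,1.2,0]]
  ]
}}

```text
t: 36.58
eef_pos: [0.3707, 0.2972, -0.0112]
ee_rot: [-3.141, -0.0, -0.269]
force: [-0.1, -0.5, -0.2]
width: 0.0323
gripper_force: 0.0
```

```bash
python3 st.py
```

```text
36.575 [-0.07 -0.55 -0.24] [ 0.015  0.001 -0.002] [ 0.3707  0.2972 -0.0112] -0.2693 0.0323 0.0
to S along,lat mm 96.45 -0.33 underside 25.5
```

Close lightly first, so the spanner's play is not disturbed, and read the side force.

Call:
{"name": "jog_arm", "arguments": {
  "deltas": [
    [[0,0,0,0],[0,0,0,0],[0,0,0,0],[0,0,0,0]]
  ],
  "grip": 8,
  "squeeze": 6
}}

```text
t: 37.08
eef_pos: [0.3707, 0.2974, -0.011]
ee_rot: [-3.141, -0.0, -0.269]
force: [-1.7, -0.0, 5.7]
width: 0.0181
gripper_force: 6.0
```

```bash
python3 st.py
```

```text
37.075 [-1.68 -0.03  5.66] [-0.146  0.441 -0.024] [ 0.3707  0.2974 -0.011 ] -0.2692 0.0181 6.0007428377866745
to S along,lat mm 96.54 -0.21 underside 25.7
```

Call:
{"name": "jog_arm", "arguments": {
  "deltas": [
    [[0,0,0,0],[0,0,-0.005,0],[-0.04,0,-0.01,0],[-0.08,0,-0.01,0]]
  ],
  "squeeze": 40
}}

```text
t: 37.58
eef_pos: [0.3679, 0.2982, -0.0104]
ee_rot: [-3.141, -0.003, -0.268]
force: [18.2, -7.4, -0.9]
width: 0.0174
gripper_force: 40.0
```

```bash
python3 st.py
```

```text
37.575 [18.16 -7.38 -0.89] [-2.452 -6.394 -0.03 ] [ 0.3679  0.2982 -0.0104] -0.2684 0.0174 40.00043034553528
to S along,lat mm 99.45 -0.09 underside 26.3
```

Call:
{"name": "jog_arm", "arguments": {
  "deltas": [
    [[0,0,0,0],[-0.03,0,0,0],[-0.06,0,0,0],[-0.09,0,0,0]]
  ],
  "squeeze": 60
}}

```text
t: 38.08
eef_pos: [0.3612, 0.2996, -0.0108]
ee_rot: [-3.141, -0.0, -0.27]
force: [3.4, -0.4, -1.3]
width: 0.0167
gripper_force: 60.0
```

```bash
python3 st.py
```

```text
38.075 [ 3.41 -0.38 -1.26] [-0.288 -1.244  0.101] [ 0.3612  0.2996 -0.0108] -0.2697 0.0167 60.02547562122345
to S along,lat mm 106.29 -0.61 underside 25.9
```

Call:
{"name": "jog_arm", "arguments": {
  "deltas": [
    [[-0.07,0,0,0],[-0.14,0,0,0],[-0.22,0,0,0],[-0.3,0,0,0],[-0.36,0,0,0],[-0.36,0,0,0]]
  ]
}}

```text
t: 38.83
eef_pos: [0.3395, 0.3056, -0.0108]
ee_rot: [3.142, 0.0, -0.269]
force: [0.5, -0.3, -0.9]
width: 0.017
gripper_force: 60.0
```

```bash
python3 st.py
```

```text
38.825 [ 0.5  -0.34 -0.92] [-0.017  0.101 -0.019] [ 0.3395  0.3056 -0.0108] -0.269 0.017 59.999470710754395
to S along,lat mm 128.76 -0.52 underside 25.9
```

Call:
{"name": "jog_arm", "arguments": {
  "deltas": [
    [[0,0,-0.02,0],[0,0,-0.05,0],[0,0,-0.1,0],[0,0,-0.15,0]]
  ]
}}

```text
t: 39.33
eef_pos: [0.3399, 0.3055, -0.0015]
ee_rot: [-3.142, -0.0, -0.27]
force: [0.1, -0.6, -0.9]
width: 0.0166
gripper_force: 60.0
```

```bash
python3 st.py
```

```text
39.325 [ 0.12 -0.61 -0.92] [0.021 0.06  0.05 ] [ 0.3399  0.3055 -0.0015] -0.2696 0.0166 59.99921143054962
to S along,lat mm 128.34 -0.6 underside 35.2
```

Call:
{"name": "jog_arm", "arguments": {
  "deltas": [
    [[0,0,-0.3,0],[0,0,-0.65,0],[0.1,-0.4,-0.68,-0.4],[0.2,-0.8,-0.68,-0.9],[0.35,-1.2,-0.68,-1.4],[0.48,-1.53,-0.68,-1.95],[0.48,-1.53,-0.5,-1.95],[0.48,-1.53,-0.3,-1.95]]
  ]
}}

```text
t: 40.33
eef_pos: [0.3916, 0.3856, 0.0154]
ee_rot: [3.141, 0.001, -0.1]
force: [-0.2, -0.8, -2.3]
width: 0.0169
gripper_force: 60.0
```

Call:
{"name": "jog_arm", "arguments": {
  "deltas": [
    [[0,0,0.2,0],[0,0,0.4,0],[0,0,0.6,0],[0,0,0.75,0],[0,0,0.8,0],[0,0,0.8,0]]
  ]
}}

```text
t: 41.08
eef_pos: [0.3921, 0.3864, -0.0319]
ee_rot: [3.141, 0.0, -0.099]
force: [0.8, -0.7, -2.4]
width: 0.0167
gripper_force: 60.0
```

```bash
python3 st.py
```

```text
41.075 [ 0.8  -0.68 -2.36] [ 0.054  0.055 -0.044] [ 0.3921  0.3864 -0.0319] -0.0992 0.0167 59.99917030334473
to S along,lat mm 82.69 106.83 underside 4.8
```

Call:
{"name": "jog_arm", "arguments": {
  "deltas": [
    [[0,0,0.03,0],[0,0,0.06,0],[0,0,0.075,0],[0,0,0.075,0]]
  ]
}}

```text
t: 41.58
eef_pos: [0.3921, 0.3864, -0.0362]
ee_rot: [-3.141, -0.0, -0.099]
force: [-0.4, 0.6, -0.9]
width: 0.0167
gripper_force: 60.0
```

Call:
{"name": "jog_arm", "arguments": {
  "deltas": [
    [[0,0,0,0],[0,0,0,0],[0,0,0,0],[0,0,-0.4,0],[0,0,-0.9,0],[0,0,-1.6,0],[0,0,-2.3,0],[0,0,-2.6,0]]
  ],
  "grip": 30
}}

```text
t: 42.58
eef_pos: [0.3928, 0.3875, 0.1227]
ee_rot: [-3.138, -0.002, -0.099]
force: [-0.2, 0.7, -0.1]
width: 0.0298
gripper_force: 0.0
```

Call:
{"name": "jog_arm", "arguments": {
  "deltas": [
    [[0,-0.7,-0.2,0],[0,-1.5,-0.2,0],[0,-2.2,-0.2,0],[0,-2.8,-0.2,0],[0,-3.2,-0.2,0],[0,-3.2,-0.2,0]]
  ]
}}

```text
t: 43.32
eef_pos: [0.4108, 0.5785, 0.1306]
ee_rot: [3.141, 0.0, -0.098]
force: [-0.0, -1.2, -0.1]
width: 0.0302
gripper_force: 0.0
```

```bash
python3 st.py
python3 - <<'E'
from h import *
b=grab_frame("scene");a=grab_frame("top")
I=cv2.resize(b["img"][185:345,260:450],(475,400),interpolation=cv2.INTER_CUBIC)
J=cv2.resize(a["img"][180:290,240:330],(325,400),interpolation=cv2.INTER_CUBIC)
cv2.imwrite("pics/v10.png",np.hstack([I,J])[:,:,::-1])
E
```

```text
43.325 [-0.01 -1.18 -0.07] [-0.154  0.053 -0.001] [0.4108 0.5785 0.1306] -0.0984 0.0302 0.0
to S along,lat mm 82.83 299.95 underside 167.3
```

View pics/v10.png

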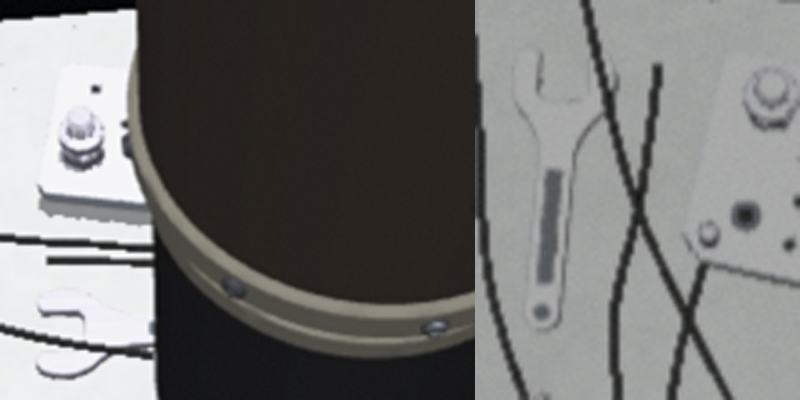

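The spanner lies flat on the bench: in the top view its head is at (565,100) and its hole at (542,312), clear of the plate. The nuts stand at (770,95), and the arm is away and touching nothing.

```bash
python3 -c "
from station import arm
print(arm.job_done())"
```

```text
the job is handed in; nothing more can be done
None
```

I tightened the jam nut to about 0.45 N m (readings peaked at 0.49), laid the spanner flat on the bench clear of the plate, and handed the job in at about 43 s; the lower nut's final angle was not measured directly.

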